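# Find the thumb notch and pop the scraps bin open

### The job

Open the round steel scraps bin on the counter for the next batch of peelings: rest a fingertip lightly on the flat rim around its lid, run it along the side nearer the robot until you find the thumb notch, then press down inside the notch until the lid is let go and springs up by itself. Finish clear of everything with the lid standing open and the notch key back up. Nothing is gripped or lifted: the bin stays standing where it is, and the other kitchen things are left alone.

Things in the scene. Friction and masses are not known exactly. Their poses are not given: they have to be found in the camera images.
- bin: The scraps bin, loose, 2 to 3 kg: round steel drum 188 mm across, on it a grey plastic collar 196 mm across (its flat top is the rim) with a round steel lid 151 mm across set in it; 185 mm high to the rim. A thin wire bail hangs down the side away from the robot. Origin at the centre of its underside, z up, its own -x towards the robot within 12 degrees.
- bin_rim (a point): Centre of the rim, level with its flat top, 185 mm above the counter; axes as the bin's. The rim is a level ring 20 mm wide, 78 to 98 mm from here; the lid inside it lies 1 to 3 mm lower. The collar fits any way round, so its notch must be found: the notch's middle lies within 62 degrees either side of the bin's -x direction seen from here.
- key (a joint): Press depth of the grey key that is the notch's floor, m: 0 up, 0.008 at its stop; springs back; 1.8 N starts it, 5.5 N at the stop; frees the lid at about 5 mm. Its top lies 8 mm below the rim, 80 to 97 mm from the rim's centre. The notch is a gap through the rim's whole width, upright radial walls, open outward and above, 33 degrees wide (44 mm long inside, 56 mm outside).
- lid (a joint): Lid angle, rad: 0 shut and latched, 1.5 upright at its stop; once let go it swings up by its weak spring (1 N at the edge) in 1 to 2 s. Hinged opposite the notch (knuckle 34 mm long, hardly above the rim), its free edge rises beside the notch and away from it; a gripper over it only stops it till it draws back.
- canister: Bystander, loose: stainless steel canister with a flip latch and wire loop on its side, 100 mm across, 131 mm high, 0.45 kg. Origin at the centre of its underside.
- tumbler: Bystander, loose: drinking glass, 68 mm across, 115 mm high. Origin at the centre of its underside.
- bowl: Bystander, loose: glazed brown bowl, 150 mm across, 60 mm high. Origin at the centre of its underside.
- colander: Bystander, loose: white plastic colander, 220 mm across without its two side grips, 92 mm high. Origin at the centre of its underside.
- pestle: Bystander, loose: wooden rolling pestle lying on the counter, 260 mm long, 46 mm thick. Origin under its middle, x along it.
- whisk: Bystander, loose: wire balloon whisk with a dark silicone handle lying diagonally on the counter, 275 mm long, up to 55 mm high. Origin on the counter below the place where wires and handle meet, x towards the wires.

How it is judged:
On the way, in this order (a step that is already met when the one before it is completed fails the run):
1. a fingertip rests on the bin's rim, with the lid shut and the key not pressed (contact force between the fingers and bin above 0.4 N and value of joint key below 0.0015 m and value of joint lid below 0.06 rad), for 0.5 s.
2. the key in the notch is pressed down by a finger (value of joint key above 0.004 m and contact force between the fingers and bin above 0.4 N), for 0.02 s.
At the end, for the whole second after the job is handed in: The lid stands open by at least 1.35 rad (77 degrees), the key is back up (under 1.5 mm), and the bin stands upright within 30 mm of where it stood (value of joint lid above 1.35 rad and value of joint key below 0.0015 m and distance of bin from where it was at the start of the episode below 0.03 m and angle between bin's own z axis and vertical below 0.05 rad and linear speed of bin below 0.02 m/s); the robot touches nothing.
It fails at once if the bin is lifted, tipped or shoved (height (world z) of bin above 0.012 m or angle between bin's own z axis and vertical above 0.15 rad or distance of bin from where it was at the start of the episode above 0.03 m).
It fails at once if the rim is pressed hard (over 40 N) (contact force between the fingers and bin above 40 N).
It fails at once if another kitchen thing is moved by more than 20 mm or lifted (distance of any of canister, tumbler, bowl, colander, pestle, whisk from where it was at the start of the episode above 0.02 m).
It also fails if it takes over 58 s, if anything falls off the work surface, if the arm or the gripper's body presses on something with over 40 N, if the wrist force passes 120 N, or if a joint passes its speed limit or range.

### The arm

A 6-joint arm with a two-finger parallel gripper is mounted at the origin on the work surface. World frame = base frame: x ahead of the robot, y to its left, z up, the work surface at z = 0. Lengths are in m, angles in rad, forces in N, time in s.
With the tool pointing down it reaches from about 0.275 to 0.825 m from the base axis. Payload 4.9 kg.
Tool frame: the origin (TCP) lies midway between the tips of the shut fingers; the grasp point (between the pads) lies 19 mm behind it (grip_point_offset is the distance from the TCP to the grasp point, in m); z points along the fingers, y is the line along which they close (so a half turn about z gives the same grasp; the last joint's range is limited). The gripper opens to 85 mm and grips with 20 to 120 N. Pads are 22 mm wide; open, the fingers measure 114 mm over their backs; the gripper's body (76 mm by 85 mm) begins 54 mm behind the grasp point. The pads swing forward as they close: fully open they stand 13 mm farther back than shut.
Start: joints at [1.157, 0.326, -0.193, 1.052, 0, 1.437], TCP at [0.152, 0.529, 0.194] pointing down, gripper open.
Joint ranges: [-2.65, 2.65], [-0.97, 1.79], [-1.3, 1.35], [-1.93, 2.1], [-1.47, 1.37], [-3.14, 3.14]. Speed limits (rad/s): [2.57, 2.57, 3.14, 3.14, 3.14, 3.14].

### API

Orientations are given as a rotation vector (axis times angle).
In Python, from cell import * gives the robot as it stands. Calls block until the motion is done:
- movep(position, orientation): joint-space move of the TCP to a pose.
- move_l(position, velocity=0.15, rot=None, until_force=None): straight line of the TCP; rot=None keeps the orientation; velocity is the mean speed in m/s. With until_force (N) it stops when the force on the tool has changed by that much, and returns True; else False.
- set_joints(angles): joint-space move.
- let_go() and grab(newtons=None): open the fingers fully, or close them until they stop; newtons is the grip in N (None keeps the last).
- sleep(seconds).
- ik(position, orientation): joint angles nearest the present ones, or None.
- get_state(): the state.
- grab_frame(name): name is "side" or "top"; returns a dict with "img" (420x560x3 uint8, red, green, blue), "fx", "fy", "cx", "cy" (pixels), "k1" (the pictures are not rectified: a ray, as slopes to the right and down, at radius r is drawn at 1 + k1 r^2 times it, then the intrinsics apply), "cam_to_world" (4x4, takes a point from camera to world coordinates). Camera axes: x right, y down, z forward; pixel columns grow to the right and rows downward; lengths in m; the calibration is good to about 2 mm. A picture is of the moment at which its call begins. There is no depth.
A pose or a line that the arm cannot do raises MotionError and nothing moves.
- sign_off(): hands the job in; it is judged then, once.
Trained networks look in the newest picture that a camera, given by its name, has taken for a name from the list of things; names that differ only in an ending like _2 or _b are one class to them, and where a whole thing is asked for, a point or a joint stands for the part that bears it (a point fixed in the world has none). Each returns a list of dicts, best first, with "score" (0 to 1); they miss things now and then, are a little off and sometimes report something else, mostly with a low value. They report only what shows in the picture. A call takes as long as a camera call.
- spot_in(camera, name): "centre" ([column, row] in pixels, amid what is visible of it).
- silhouettes(camera, name): "mask" (420x560 bool, what is visible of it) and "centre" ([column, row] in pixels, amid what is visible of it).
- tip_of(camera, name): "centre" ([column, row] in pixels: a listed point, or the origin of a listed thing).
The state is a dict: "clock": time; "q": joint angles; "joint_velocities": joint speeds; "tau": joint torques, N m; "position": TCP position; "eef_rot": TCP orientation; "contact_force": force on the tool from outside, world axes, zero at the start; "wrist_torque": the same for the moment, N m; "finger_gap": opening from 0.0 (shut) to 1.0 (fully open); "grasp_force": force on a finger pad.
Only numpy, scipy, OpenCV 4.12 (cv2) and the standard library are available. Lean on these libraries where they do the work, as an engineer would, in place of code of your own. Each camera call takes 0.05 s, during which the arm holds its last target. There are 200 camera calls.

## Working session

There is one attempt and no reset: what is moved stays moved. The work goes in short steps, each a Python script; the robot and the scene stay as the last script left them, time stands still between calls to the robot, and variables do not carry over. Pictures are saved under pics/ and viewed, at most 10 in all, crops included, and the job is handed in when it is done.

```bash
mkdir -p pics; cat > h.py <<'E'
from cell import *
import numpy as np, cv2
def ray(f,px):
    u=((px[0]-f["cx"])/f["fx"],(px[1]-f["cy"])/f["fy"])
    p=np.array(u)
    for _ in range(20): p=np.array(u)/(1+f["k1"]*(p@p))
    T=np.array(f["cam_to_world"]); return T[:3,3],T[:3,:3]@np.array([p[0],p[1],1])
def at_z(f,px,z):
    o,d=ray(f,px); return o+d*(z-o[2])/d[2]
def proj(f,P):
    T=np.array(f["cam_to_world"]); c=T[:3,:3].T@(np.array(P)-T[:3,3]); s=c[:2]/c[2]; s=s*(1+f["k1"]*(s@s))
    return np.array([s[0]*f["fx"]+f["cx"],s[1]*f["fy"]+f["cy"]])
def save(f,n): cv2.imwrite("pics/"+n,cv2.cvtColor(f["img"],cv2.COLOR_RGB2BGR))
E
python3 - <<'E'
from h import *
for c in("top","side"):
    f=grab_frame(c); save(f,c+"0.png"); print(c,np.round(f["cam_to_world"],2).tolist(),f["fx"],f["k1"])
    for n,z in(("bin_rim",.185),("bin",0)):
        for d in tip_of(c,n)[:2]: print(n,d["score"],d["centre"],at_z(f,d["centre"],z))
    for n in("key","canister","tumbler","bowl","colander","pestle","whisk"):
        for d in tip_of(c,n)[:1] if n!="key" else spot_in(c,n)[:2]: print(n,d["score"],d["centre"],at_z(f,d["centre"],0 if n!="key" else .177))
s=get_state();print(s["eef_rot"],s["clock"],s["contact_force"])
E
```

```text
top [[-0.01, -0.99, 0.12, 0.35], [-1.0, 0.01, -0.02, 0.02], [0.02, -0.12, -0.99, 1.51], [0.0, 0.0, 0.0, 1.0]] 482.09641244215 -0.15707212316002483
bin_rim 0.65 [245.0, 213.3] [0.54819681 0.10766362 0.185     ]
bin 0.58 [248.1, 216.8] [0.56462264 0.11075154 0.        ]
key 0.74 [346.6, 274.3] [ 0.37624054 -0.17076832  0.177     ]
canister 0.83 [305.4, 195.2] [ 0.63178848 -0.07128724  0.        ]
tumbler 0.85 [202.6, 195.6] [0.63446413 0.25549979 0.        ]
bowl 0.78 [400.6, 236.5] [ 0.49601758 -0.37202178  0.        ]
colander 0.72 [150.4, 214.2] [0.57686575 0.42271333 0.        ]
pestle 0.66 [344.3, 271.2] [ 0.38946291 -0.18866804  0.        ]
whisk 0.63 [210.1, 276.7] [0.37768445 0.23027297 0.        ]
side [[-1.0, -0.02, 0.01, 0.51], [-0.02, 0.57, -0.82, 0.94], [0.02, -0.82, -0.57, 0.81], [0.0, 0.0, 0.0, 1.0]] 505.74797009406126 -0.13624236019743122
bin_rim 0.61 [253.8, 227.5] [0.55801151 0.11596058 0.185     ]
bin 0.56 [257.6, 291.3] [0.55084829 0.1103177  0.        ]
key 0.6 [205.0, 312.4] [0.62899917 0.34639533 0.177     ]
tumbler 0.85 [209.8, 340.0] [ 6.42270236e-01  2.56334972e-01 -1.11022302e-16]
bowl 0.68 [253.4, 226.2] [ 0.57276174 -0.13440742  0.        ]
colander 0.89 [233.4, 411.2] [0.5810243  0.42025526 0.        ]
pestle 0.77 [317.8, 216.9] [ 0.39925893 -0.18380577  0.        ]
whisk 0.66 [340.0, 332.1] [3.73905550e-01 2.26061810e-01 1.11022302e-16]
[ 4.38078744e-01  3.11088059e+00 -8.09740172e-06] 1.0 [ 0.30342249  0.82956766 -1.86987401]
```

```bash
python3 - <<'E'
from h import *
t=cv2.imread("pics/top0.png");s=cv2.imread("pics/side0.png")
a=cv2.resize(t[165:275,195:295],(400,440),interpolation=cv2.INTER_CUBIC)
b=cv2.resize(s[170:280,205:305],(400,440),interpolation=cv2.INTER_CUBIC)
cv2.imwrite("pics/crop.png",np.hstack([a,b]))
E
```

```text
(no output)
```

View pics/crop.png

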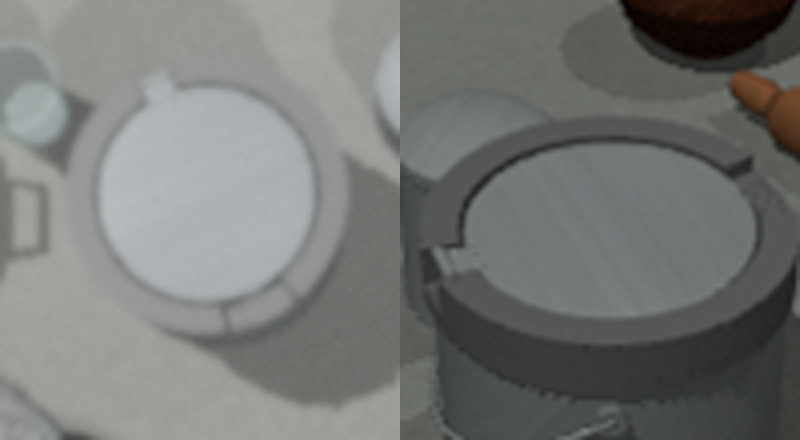

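View pics/top0.png

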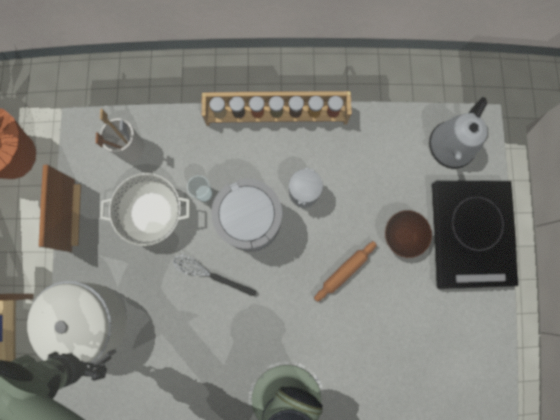

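View pics/side0.png

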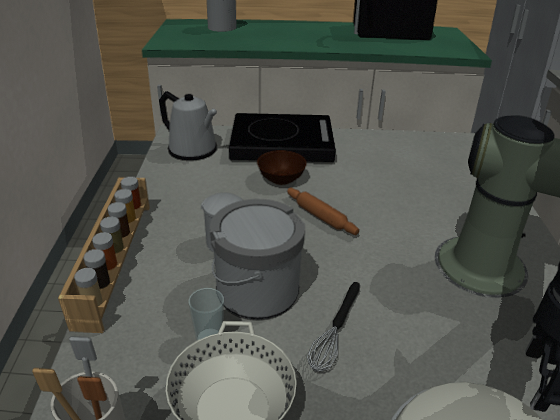

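The crop shows the notch on the near side: its walls are at about (252,244) and (268,237) in the top picture. The lid is centred at about (246.7,213), and the hinge at (234,187). The side view confirms the notch at about (293,210).

```bash
python3 - <<'E'
from h import *
f=grab_frame("top");g=grab_frame("side")
top=lambda x,y:at_z(f,(195+x/4-.4,165+y/4-.4),z)[:2]
sid=lambda x,y:at_z(g,(205+(x-400)/4-.4,170+y/4-.4),z)[:2]
def fit(P):
    P=np.array(P);s=np.linalg.lstsq(np.c_[2*P,np.ones(len(P))],(P**2).sum(1),rcond=None)[0];return s[:2],np.sqrt(s[2]+s[:2]@s[:2])
z=.183
c,r=fit([top(*p) for p in((97,195),(316,190),(205,83),(210,303),(130,115),(285,270),(130,270),(290,120))]);print("lid top",c,r)
z=.185
c2,r2=fit([sid(*p) for p in((420,230),(800,235),(590,116),(610,345),(480,142),(700,132),(480,315),(740,315))]);print("rim side",c2,r2)
for p in((226,318),(292,288),(160,90)): v=top(*p)-c;print("top",np.hypot(*v),np.degrees(np.arctan2(v[1],v[0]))%360)
v=sid(745,163)-c2;print("side wall",np.hypot(*v),np.degrees(np.arctan2(v[1],v[0]))%360)
v=sid(455,262)-c2;print("side hinge",np.hypot(*v),np.degrees(np.arctan2(v[1],v[0]))%360)
E
```

```text
lid top [0.55049883 0.10412598] 0.07654642706411888
rim side [0.55246903 0.1072218 ] 0.09779244556201311
top 0.08893209024338779 188.37201459507864
top 0.08953596603266466 220.75695948855954
top 0.0789595276191786 24.283894431336368
side wall 0.08963350932633027 218.09337800414082
side hinge 0.0835471218282201 26.18444747467033
```

```bash
cat >> h.py <<'E'
from scipy.spatial.transform import Rotation as R
C=np.array([.5515,.106])
def pose(deg,r,z):
    a=np.radians(deg);e=np.array([np.cos(a),np.sin(a)])
    y=np.array([e[1],-e[0],0]);zz=np.array([0,0,-1.])
    return [*(C+r*e),z],R.from_matrix(np.c_[np.cross(y,zz),y,zz]).as_rotvec()
def fz(n=5):
    v=[]
    for _ in range(n): v.append(get_state()["contact_force"]);sleep(.02)
    return np.round(np.mean(v,0),2),np.round(np.std(v,0),2)
E
python3 - <<'E'
from h import *
p=get_state()["position"]
move_l([p[0],p[1],.32],.2); grab(20)
movep(*pose(160,.090,.30)); move_l(pose(160,.090,.205)[0],.12); sleep(.2); print(fz(),get_state()["clock"],get_state()["position"])
hit=move_l(pose(160,.090,.175)[0],.01,until_force=2.)
sleep(.2); s=get_state();print(hit,s["position"],fz(),s["clock"])
save(grab_frame("side"),"rest.png")
E
```

```text
(array([-0.14,  0.12,  0.01]), array([0.36, 0.55, 0.6 ])) 5.6917 [0.46729007 0.13681926 0.20550151]
False [0.46691918 0.13677334 0.17498893] (array([-0.31,  0.01, -0.14]), array([0.44, 0.3 , 0.51])) 9.0417
```

```bash
python3 - <<'E'
from h import *
s=cv2.imread("pics/rest.png")
b=cv2.resize(s[150:290,200:350],(600,560),interpolation=cv2.INTER_CUBIC)
cv2.imwrite("pics/rest_c.png",b)
E
```

```text
(no output)
```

View pics/rest_c.png

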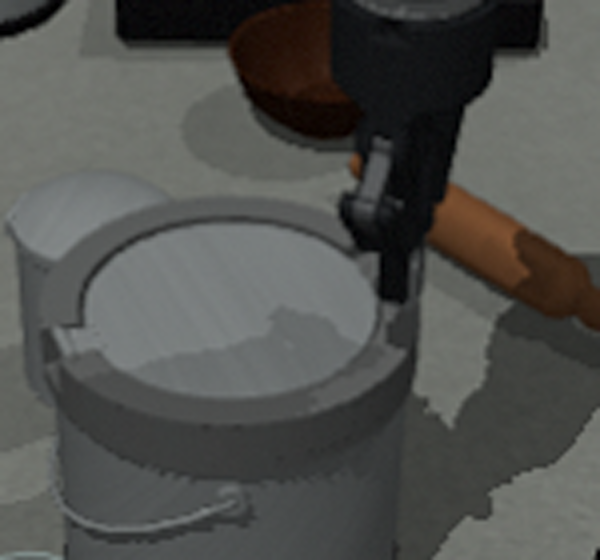

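```bash
python3 - <<'E'
from h import *
g=grab_frame("side");s=get_state()
print("tcp px",proj(g,s["position"]),s["finger_gap"],s["position"])
for p in((301,236),(297,239),(292,211)):
    v=at_z(g,p,.185)[:2]-C;print(p,np.hypot(*v),np.degrees(np.arctan2(v[1],v[0]))%360)
for a in(150,160,170,188,220):
    for r in(.078,.098): print(a,r,proj(g,pose(a,r,.185)[0]).round(1))
a=cv2.imread("pics/side0.png");b=cv2.imread("pics/rest.png");
cv2.imwrite("pics/cmp.png",np.hstack([cv2.resize(i[190:260,265:320],(400,509),interpolation=cv2.INTER_CUBIC) for i in(a,b)]))
E
```

```text
tcp px [298.49763741 238.80425557] 0.0003598273426638342 [0.46694552 0.13679922 0.17500773]
(301, 236) 0.09538480877596527 158.95906267967084
(297, 239) 0.09214394983333103 151.32253685374232
(292, 211) 0.08868342028037404 215.71127203475842
150 0.078 [290.3 237.2]
150 0.098 [299.1 240.6]
160 0.078 [293.1 233.5]
160 0.098 [302.5 235.8]
170 0.078 [294.7 229.6]
170 0.098 [304.5 230.8]
188 0.078 [294.8 222.4]
188 0.098 [304.3 221.9]
220 0.078 [286.3 211.3]
220 0.098 [293.4 208. ]
```

View pics/cmp.png

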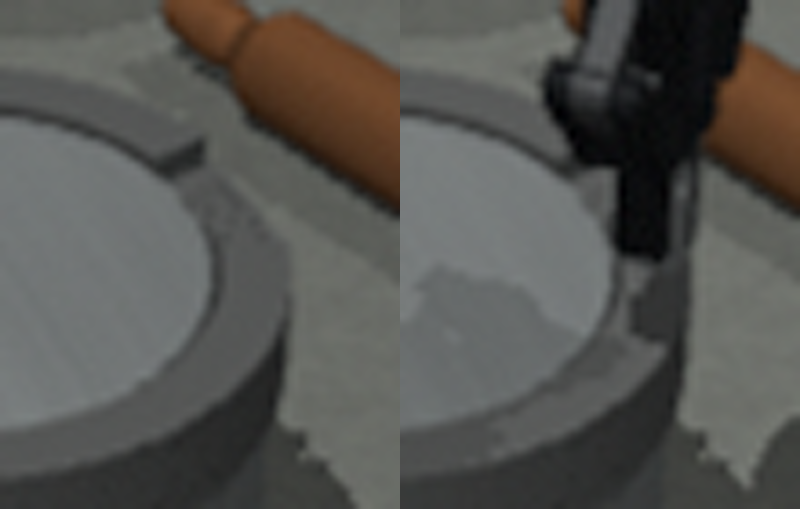

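The side view shows the black part of the finger ending at about (298,225). A grey patch below it reaches (298,238), where the TCP projects. That could be either grey pads or the rim, so I need a brighter close-up.

```bash
python3 - <<'E'
from h import *
f=grab_frame("top");save(f,"rest_t.png");g=grab_frame("side")
print("tcp top px",proj(f,get_state()["position"]),proj(f,pose(0,0,.185)[0]))
b=cv2.imread("pics/rest.png")[205:255,275:315];t=cv2.imread("pics/rest_t.png")[185:255,215:285]
b=cv2.convertScaleAbs(cv2.resize(b,(400,500),interpolation=cv2.INTER_CUBIC),alpha=2.2)
t=cv2.convertScaleAbs(cv2.resize(t,(400,400),interpolation=cv2.INTER_CUBIC),alpha=1.3)
for a in(188,220): pass
t=cv2.copyMakeBorder(t,0,100,0,0,cv2.BORDER_CONSTANT)
cv2.imwrite("pics/z.png",np.hstack([b,t]))
E
```

```text
tcp top px [234.84304601 242.9986282 ] [245.59741838 212.11278647]
```

View pics/z.png

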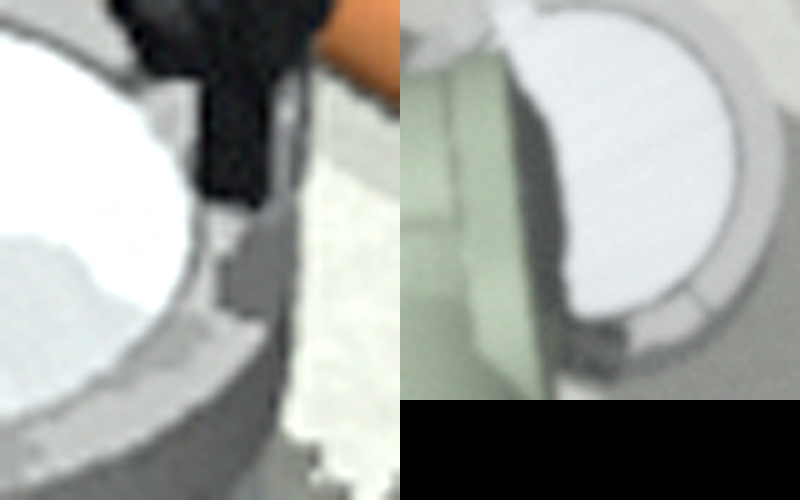

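The close-up is ambiguous: the black tip ends at (298,225), and the grey area below could be shadow on the rim. There was no force, so I'll go on down in small guarded steps.

```bash
python3 - <<'E'
from h import *
b0,_=fz(8);print(b0,get_state()["clock"])
for z in np.arange(.171,.139,-.004):
    h=move_l(pose(160,.090,z)[0],.012,until_force=2.)
    F,_=fz(4);s=get_state();print(h,round(s["position"][2],4),F-b0,np.round(s["tau"][1:4],2))
    if h or abs(F-b0).max()>2: break
print(s["clock"]);save(grab_frame("side"),"rest2.png")
E
```

```text
[ 0.13  0.26 -0.27] 9.4583
False 0.171 [-0.21 -0.13 -0.07] [-37.87  25.16   0.  ]
False 0.167 [-0.17 -0.26 -0.09] [-37.95  25.04   0.  ]
False 0.163 [-0.06 -1.08  0.22] [-38.02  24.92   0.  ]
False 0.159 [-0.73  0.19 -0.2 ] [-38.09  24.79   0.  ]
False 0.155 [-0.2  -0.19  0.37] [-38.17  24.66   0.  ]
False 0.151 [-0.25 -0.18  0.24] [-38.24  24.53   0.  ]
True 0.1479 [-0.09 -0.35  4.68] [-35.94  22.83  -0.1 ]
13.15
```

```bash
python3 - <<'E'
from h import *
b=cv2.imread("pics/rest2.png");print(get_state()["eef_rot"],get_state()["q"],get_state()["clock"])
cv2.imwrite("pics/z2.png",np.hstack([cv2.convertScaleAbs(cv2.resize(b[120:270,220:330],(396,540),interpolation=cv2.INTER_CUBIC),alpha=1.5),cv2.convertScaleAbs(cv2.resize(b[205:255,275:315],(400,540),interpolation=cv2.INTER_CUBIC),alpha=1.8)]))
E
```

```text
[5.45407719e-01 3.09340343e+00 2.47830280e-04] [ 1.33127784e-01  2.48670049e-01 -4.26466170e-01  8.95158766e-01
  6.27705447e-06  4.82166818e-01] 13.2
```

View pics/z2.png

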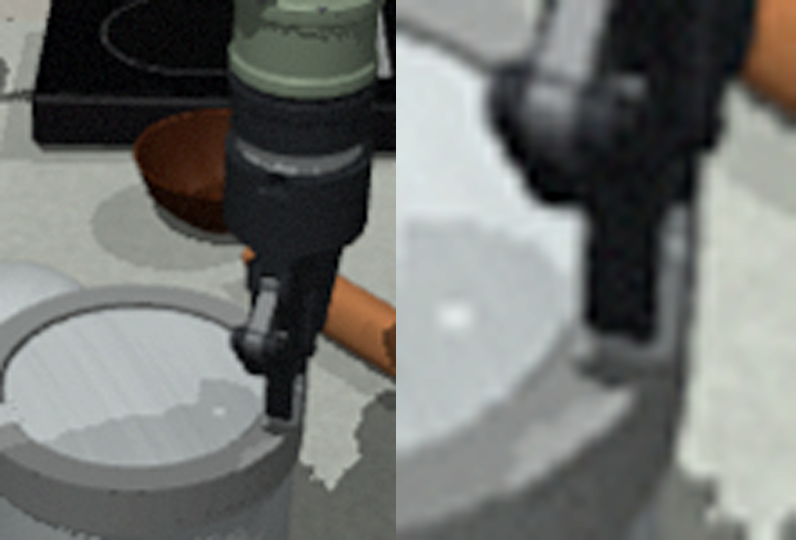

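The fingertip now rests on the rim, with its tip at about (298.5,239.7), although the TCP reads z = 0.148. Next I'll compare where the picture puts the tip with the reported TCP, and let the contact dwell.

```bash
python3 - <<'E'
from h import *
sleep(.5);print(fz(6),get_state()["clock"])
f=grab_frame("top");g=grab_frame("side")
print("base",proj(f,[0,0,0]),proj(g,[0,0,0]),proj(f,[0,0,.1]),proj(g,[0,0,.1]))
p=get_state()["position"];print(p)
for z in(.148,.165,.185): print(z,proj(g,[p[0],p[1],z]),at_z(g,(298.5,239.7),z))
for c in("top","side"):
  for d in tip_of(c,"bin_rim")[:1]+tip_of(c,"bin")[:1]: print(c,d)
T=np.array(g["cam_to_world"]);print(T.round(4))
E
```

```text
(array([-0.19, -0.11,  5.4 ]), array([0.28, 0.42, 0.45])) 13.8
base [285.66766808 398.46974384] [481.0455385  263.82497301] [286.15049747 406.51199645] [491.62588211 231.94391142]
[0.46713781 0.13679206 0.14792428]
0.148 [297.79899658 249.16510109] [0.46503579 0.10556177 0.148     ]
0.165 [298.1768361  242.67847141] [0.4662741  0.12705235 0.165     ]
0.185 [298.62928623 234.88187081] [0.46773094 0.15233539 0.185     ]
top {'centre': [243.5, 214.4], 'score': 0.78}
top {'centre': [250.4, 218.7], 'score': 0.62}
side {'centre': [252.3, 225.4], 'score': 0.75}
side {'centre': [257.7, 291.1], 'score': 0.83}
[[-0.9997 -0.0244  0.0088  0.513 ]
 [-0.0211  0.5706 -0.8209  0.9379]
 [ 0.015  -0.8208 -0.571   0.8064]
 [ 0.      0.      0.      1.    ]]
```

Measured against the picture, the tip's x and y agree with the reported TCP. The TCP height reads 37 mm low, so I'll work relative to the touched rim height. Next I slide along the rim.

```bash
python3 - <<'E'
from h import *
z=get_state()["position"][2]
for a in np.arange(164,209,4):
    p,r=pose(a,.093,z); move_l(p,.04,rot=r)
    F,_=fz(4);print(a,F)
    if abs(F[:2]).max()>8 or F[2]<.9 and a>=196: break
s=get_state();print(s["position"],s["clock"])
E
```

```text
164 [-1.42 -1.16  4.06]
168 [0.52 0.14 2.45]
172 [-0.09  0.66  2.36]
176 [-0.06  0.5   2.96]
180 [-0.14  0.16  2.76]
184 [-0.46  0.75  3.06]
188 [-0.2   0.86  3.35]
192 [ 0.31 -0.14 -0.33]
196 [ 0.46 -0.15 -0.02]
[0.4619021  0.080518   0.14777232] 17.4833
```

The force fell to zero at 192°, so the fingertip has found the notch. I'll centre on it at 204.5° and press.

```bash
python3 - <<'E'
from h import *
z=.148
p,r=pose(204.5,.093,z); move_l(p,.04,rot=r);print(fz(4))
for dz in(.005,.007,.009,.010,.011,.012,.013,.014,.0145,.015):
    h=move_l(pose(204.5,.093,z-dz)[0],.02); F,_=fz(4);print(dz,F,round(get_state()["position"][2],4))
    if abs(F).max()>7.5: break
print(get_state()["clock"])
save(grab_frame("side"),"press.png")
E
```

```text
(array([ 0.  , -0.41, -0.04]), array([0.41, 0.22, 0.23]))
0.005 [ 0.25  0.01 -0.2 ] 0.1429
0.007 [-0.21 -0.03  0.09] 0.1409
0.009 [0.38 0.37 1.12] 0.1392
0.01 [0.74 0.09 2.34] 0.1382
0.011 [1.57 0.15 2.71] 0.1371
0.012 [1.7  0.69 3.07] 0.1361
0.013 [2.23 0.08 1.92] 0.1349
0.014 [1.45 0.43 4.4 ] 0.1341
0.0145 [1.55 0.12 4.37] 0.1336
0.015 [ 1.26 -0.26  4.61] 0.133
21.3583
```

```bash
python3 - <<'E'
from h import *
move_l(pose(204.5,.098,.150)[0],.06); move_l(pose(204.5,.17,.175)[0],.12); move_l(pose(204.5,.23,.26)[0],.15); sleep(2.5)
print(fz(),get_state()["clock"],get_state()["position"])
g=grab_frame("side");save(g,"end.png");save(grab_frame("top"),"endt.png")
a=cv2.imread("pics/end.png")[100:400,150:450];b=cv2.imread("pics/endt.png")[150:350,150:350]
cv2.imwrite("pics/endc.png",np.hstack([cv2.resize(a,(400,400)),cv2.resize(b,(400,400))]))
E
```

```text
(array([ 0.38,  0.15, -0.37]), array([0.5 , 0.43, 0.23])) 26.0583 [0.34220009 0.01064198 0.26000145]
```

View pics/endc.png

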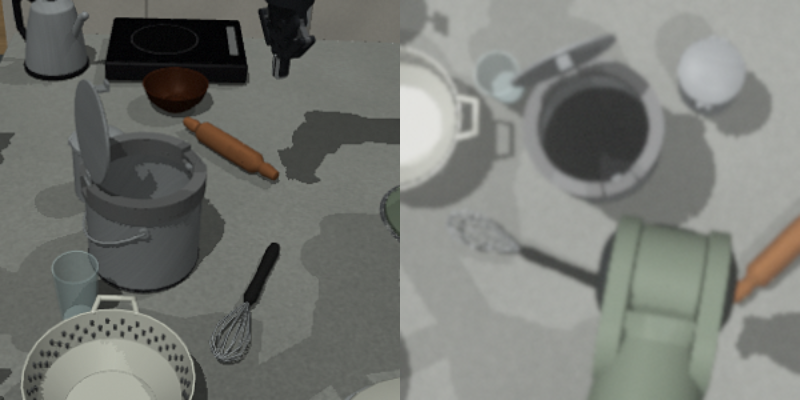

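The picture shows the lid standing upright (side crop about (95,130)) and the bin where it was. The arm is clear of everything.

```bash
python3 -c "
from h import *
print(sign_off())"
```

```text
the job is handed in; nothing more can be done
None
```

I ran a fingertip along the rim to the notch and pressed the key; the lid sprang upright, the arm is clear of everything, the bin and other things look unmoved, and the job is handed in at about 26 s (no verdict was returned, and I judged the key's return only from the picture).

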